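# Press two slugs home with the marked setting rod and find the full-depth hole

### The job

A stiff steel slug has been started in each of the two blind holes of the wooden rail: with the handled setting rod, gently press each slug until it bottoms, the hole next to the rail's tenon first and then the other. One hole was drilled short; leave the rod standing, fully home and let go, in the hole where the line round its shank comes down level with the rail's face. Never lean hard on a slug that has bottomed, and leave everything else where it is.

Things in the scene. Friction and masses are not known exactly. Their poses are not given: they have to be found in the camera images.
- rail: Pale wooden rail fixed to the bench, lying flat: main part 80 (x) by 130 (y) mm, 65 mm high, face (top) level, with a tenon (50 mm wide, 40 mm long, 24 mm thick, its top 23 mm below the face) sticking out of its +y end. Origin: centre of the main part's underside, at bench height; it may be turned to any yaw. Two blind 17.5 mm holes run straight down from the face, 60 mm apart on its y axis.
- hole_1 (a point): Centre of the mouth of the hole nearer the tenon, level with the rail's face (z up). In each hole sits a flat-topped steel slug, its top 10 to 16 mm below the face at the start; it slides down only when pressed with about 7 N and stays where it is left. When it bottoms, the force rises steeply, about 10 N per mm. Over 30 N between rod and slug is too hard.
- hole_2 (a point): Centre of the mouth of the hole farther from the tenon, with a like slug (they are called slug_a and slug_b, either way round). In one hole (either one, and nothing shows which) the slug's top bottoms 50 mm below the face, so that the rod's line comes level; in the other, drilled short, it bottoms more than 15 mm earlier.
- stand: Brown wooden block fixed to the bench, 70 (x) by 170 (y) by 50 mm high, origin at the centre of its underside. Three upright 19 mm holes, 40 mm deep, 55 mm apart along its y axis, hold the setting rod and two plain dowels in any order.
- rod_grip (a point): Middle of the handle of the setting rod, which starts upright in the stand, tip 10 mm above the bench. It is round, 134 mm long, about 80 g: a pale 16 mm shank 84 mm long with a slightly tapered tip, then a dark collar of 32 mm diameter 6 mm thick, then a dark handle of 24 mm diameter, 44 mm long. On its axis, 112 mm above the tip and 22 mm below the top; z runs up the rod.
- rod_groove (a point): Centre of the dark line round the rod's shank (2.5 mm wide), on the axis, 50 mm above the tip.
- rod_tip (a point): Centre of the rod's flat lower end.
- dowel_1: Plain 16 mm dowel, 100 mm long, standing in the stand; origin at its foot. Leave alone.
- dowel_2: Plain 16 mm dowel, 75 mm long, standing in the stand; origin at its foot. Leave alone.
- glue: White bottle, 52 mm diameter, 150 mm high, origin at its foot. Leave alone.
- sanding_block: Cork sanding block 65 by 100 by 28 mm, origin at its underside. Leave alone.
- offcut: Piece of wood 110 by 50 by 20 mm, origin at its underside. Leave alone.
- jar: Amber jar with steel lid, 60 mm diameter, 90 mm high, origin at its foot. Leave alone.
- tin: Yellow paint tin, 90 mm diameter, 110 mm high, origin at its foot. Leave alone.
- mallet: Hammer with a wooden handle, some 300 mm long, lying on the bench well clear of the work. Leave alone.
- rod: The setting rod itself: origin at the centre of its tip, z up the rod (same frame as rod_tip).
Mind the look-alikes: they are no part of the job. Of the things like the rod, leave any that is blue, orange or pink; of the rest the smaller one is meant.

How it is judged:
By the outcome, as a careful person would: the job done as asked, in the order asked, and still so for the second after the job is handed in, with the robot touching nothing.
It also fails if it takes over 58 s, if anything falls off the work surface, if the arm or the gripper's body presses on something with over 40 N, if the wrist force passes 120 N, or if a joint passes its speed limit or range.

### The arm

A 6-joint arm with a two-finger parallel gripper is mounted at the origin on the work surface. World frame = base frame: x ahead of the robot, y to its left, z up, the work surface at z = 0. Lengths are in m, angles in rad, forces in N, time in s.
With the tool pointing down it reaches from about 0.375 to 0.9 m from the base axis. Payload 3.1 kg.
Tool frame: the origin (TCP) lies midway between the tips of the shut fingers; the grasp point (between the pads) lies 19 mm behind it; x points along the fingers, z is the direction in which the jaws open and shut, and the axes are right-handed (so a half turn about x gives the same grasp; the last joint's range is limited). The gripper opens to 85 mm and grips with 20 to 120 N. Pads are 22 mm wide; open, the fingers measure 114 mm over their backs; the gripper's body (76 mm by 85 mm) begins 54 mm behind the grasp point. The pads swing forward as they close: fully open they stand 13 mm farther back than shut.
Start: joints at [0.977, 0.527, 1.433, -0, 1.181, -0.178], TCP at [0.252, 0.572, 0.231] pointing down, gripper open.
Joint ranges: [-3.08, 3.08], [-0.75, 2.2], [0.22, 2.44], [-1.43, 4.57], [0, 2.65], [-2.85, 2.85]. Speed limits (rad/s): [2.79, 2.79, 3.14, 3.14, 3.14, 3.14].

### API

Orientations are given as a unit quaternion [x, y, z, w].
In Python, from station import telemetry, optics, manip gives the robot as it stands.
- The arm moves only by the tool step_arm, never from a script. Its argument "commands" is a list of rows, each a list of 4 numbers: the shift along the tool's x, y, z in m, then the turn about the tool's x in rad. A call has 1 to 8 rows; each row is the pose to reach, as a shift and turn from the pose measured when the call began, along the tool's axes at that moment; what a row does not reach only later rows make up. A row lasts 1/12 s, in which the tool goes at most 41.7 mm and 7.16 degrees, less where a joint would pass 70% of its speed; a pose out of reach is approached as far as the arm can. A call with a gripper value outside its range is refused whole. "jaw" is the finger opening in m, from 0 to 0.0854, set as the call begins (left out, the last holds). The fingers move at their own pace and stop on an object; "grip_force" is the grip in N (left out, the last holds). Time passes only in rows, so rows that repeat a pose let the fingers close. It gives the time, the measured TCP pose, the force and the opening at its end, in the units of the state.
- telemetry.sense(): the state, without advancing time (a new reading comes with each control period).
- optics.snapshot(name): name is "scene" or "side" or "wrist"; returns the picture (400x640x3 uint8, red, green, blue); there is no depth.
- optics.camera_params(name): a dict with "mtx" (3x3 intrinsics, pixels), "origin" and "attitude" of the camera in the world. Camera axes: x right, y down, z forward; pixel columns grow to the right and rows downward; lengths in m; the calibration is good to about 2 mm. A picture is of the moment at which its call begins: read the wrist's pose just before it. camera_params takes no time and is no camera call; for the wrist camera it gives the pose at the moment of the call.
- manip.sign_off(): hands the job in, once; it reports no verdict.
The state is a dict: "t": time; "q": joint angles; "qd": joint speeds; "tau": joint torques, N m; "tcp_pos": TCP position; "tool_rot": TCP orientation; "force": force on the tool from outside, world axes, zero at the start; "ft_torque": the same for the moment, N m; "finger_gap": opening from 0.0 (shut) to 1.0 (fully open).
Only numpy, scipy, OpenCV 4.12 (cv2) and the standard library are available. Lean on these libraries where they do the work, as an engineer would, in place of code of your own. Each camera call takes 0.05 s, during which the arm holds its last target.

## Working session

There is one attempt and no reset: what is moved stays moved. The work goes in short steps, Python scripts to look and compute and a tool call to move; the robot and the scene stay as the last step left them, time stands still between calls to the robot, and variables do not carry over. Pictures are saved under pics/ and viewed, and the job is handed in when it is done.

Besides the shell and the picture viewer there is one more tool, called after "Emit:" by a JSON object that holds its "api" and its "payload". step_arm: Moves the arm, as the interface text tells. Its arguments: {"type":"object","properties":{"commands":{"type":"array","items":{"type":"array","items":{"type":"number"}}},"jaw":{"type":"number"},"grip_force":{"type":"number"}},"required":["commands"]}

```bash
mkdir -p pics; ls; python3 - <<'E'
from station import telemetry, optics
import cv2
print(telemetry.sense())
for n in ("scene","side","wrist"):
    p=optics.camera_params(n); print(n,p)
    im=optics.snapshot(n); cv2.imwrite(f"pics/{n}0.png",im[:,:,::-1])
E
```

```text
pics
{'t': 0.0, 'q': array([ 9.76487061e-01,  5.28443632e-01,  1.43393105e+00,  3.25564126e-05,
        1.18138968e+00, -1.78522650e-01]), 'qd': array([ 4.60875406e-04, -7.35920341e-04,  1.20268454e-03,  3.46107088e-04,
        8.95193074e-05, -8.47908419e-04]), 'tau': array([ 9.21888641e-04, -4.42344153e+01, -1.78027189e+01, -2.25807339e-04,
        8.30949488e-03,  4.05235951e-06]), 'tcp_pos': array([0.25200802, 0.57114774, 0.23033832]), 'tool_rot': array([-0.38631901,  0.59314715,  0.38574207,  0.59172387]), 'force': array([-0.50126377, -0.08281702,  0.03537691]), 'ft_torque': array([-0.02479936,  0.03363849,  0.03543683]), 'finger_gap': 0.9967995816955616}
scene {'mtx': array([[409.45008587,   0.        , 321.84333523],
       [  0.        , 409.45008587, 199.29275364],
       [  0.        ,   0.        ,   1.        ]]), 'origin': array([1.18036582, 0.14591014, 0.70335333]), 'attitude': array([ 0.51613212,  0.74496187, -0.34154661, -0.24896859])}
side {'mtx': array([[510.3659913 ,   0.        , 322.56702269],
       [  0.        , 510.3659913 , 203.87860425],
       [  0.        ,   0.        ,   1.        ]]), 'origin': array([ 0.03366438, -0.79989103,  0.93044666]), 'attitude': array([ 0.88259052, -0.26640248,  0.11574598, -0.36968441])}
wrist {'mtx': array([[277.43995429,   0.        , 318.10080126],
       [  0.        , 277.43995429, 201.89558303],
       [  0.        ,   0.        ,   1.        ]]), 'origin': array([0.17458066, 0.60539492, 0.37238222]), 'attitude': array([0.82597793, 0.53901865, 0.08904208, 0.13889153])}
```

View pics/scene0.png

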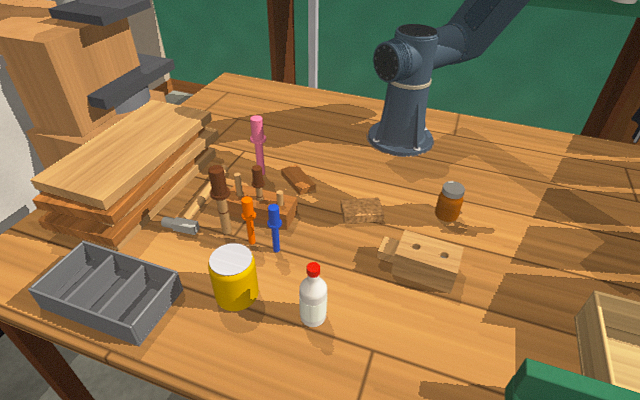

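View pics/side0.png

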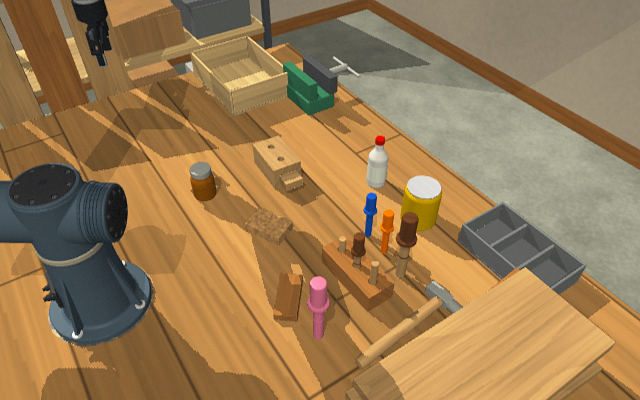

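View pics/wrist0.png

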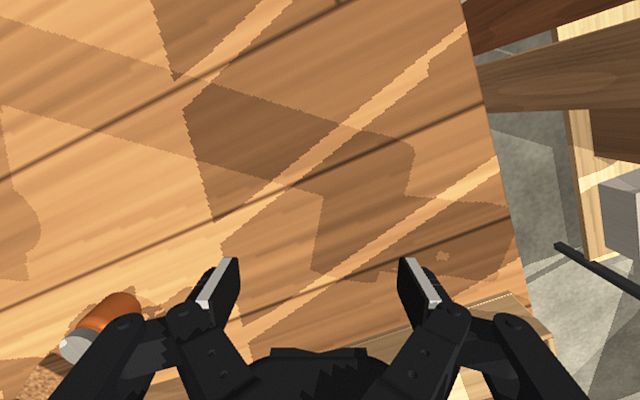

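Candidates for the rod (scene / side pixels):
- pink (257,140) / (318,300)
- orange (249,215) / (388,230)
- blue (274,225) / (371,213)
- large brown (219,195) / (406,240), standing on the bench
- small brown (257,178) / (358,247), in the stand's middle hole

By the description it should be the small brown one. I'll check that in a close crop.

```bash
python3 - <<'E'
import cv2, numpy as np
a=cv2.imread("pics/scene0.png")[110:270,180:320]; b=cv2.imread("pics/side0.png")[185:345,270:430]
a=cv2.resize(a,None,fx=3.5,fy=3.5,interpolation=2);b=cv2.resize(b,None,fx=3.5,fy=3.5,interpolation=2)[:560,:300*1]
cv2.imwrite("pics/c1.png",a)
b=cv2.imread("pics/side0.png")[190:330,300:440]; cv2.imwrite("pics/c2.png",cv2.resize(b,None,fx=4,fy=4,interpolation=2))
a=cv2.imread("pics/scene0.png")[215:300,365:475]; b=cv2.imread("pics/side0.png")[125:205,240:320]
cv2.imwrite("pics/c3.png",np.hstack([cv2.resize(a,(440,340),interpolation=2),cv2.resize(b,(340,340),interpolation=2)]))
E
```

```text
(no output)
```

View pics/c1.png

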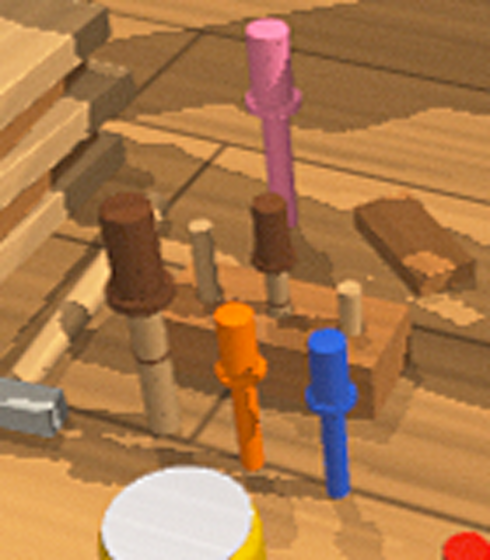

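View pics/c2.png

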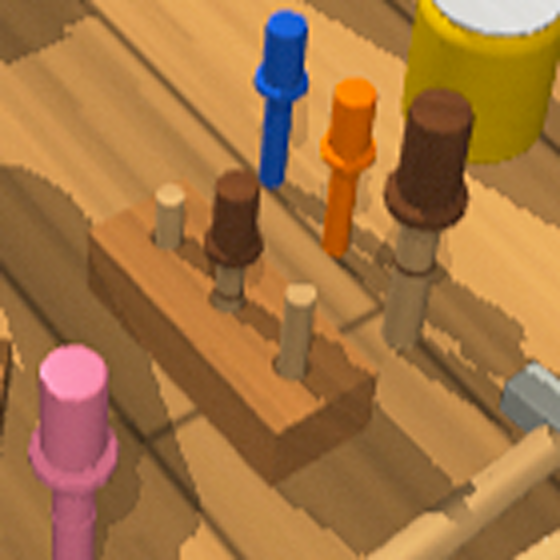

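View pics/c3.png

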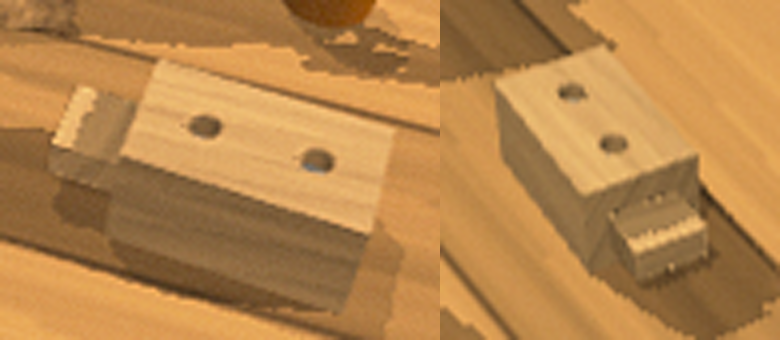

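```bash
cat > h.py <<'E'
import numpy as np, cv2
from scipy.spatial.transform import Rotation as R
from station import telemetry, optics
def ray(p,uv):
    K=p["mtx"]; d=R.from_quat(p["attitude"]).as_matrix()@np.linalg.inv(K)@np.array([uv[0],uv[1],1.]); return p["origin"],d/np.linalg.norm(d)
def plane(p,uv,z):
    o,d=ray(p,uv); return o+d*(z-o[2])/d[2]
def tri(rs):
    A=np.zeros((3,3));b=np.zeros(3)
    for o,d in rs:
        M=np.eye(3)-np.outer(d,d);A+=M;b+=M@o
    x=np.linalg.solve(A,b); return x,[np.linalg.norm((np.eye(3)-np.outer(d,d))@(x-o)) for o,d in rs]
def proj(p,X):
    c=R.from_quat(p["attitude"]).as_matrix().T@(np.asarray(X)-p["origin"]); u=p["mtx"]@c; return u[:2]/u[2]
E
python3 - <<'E'
from h import *
np.set_printoptions(precision=4,suppress=True)
s=optics.camera_params("scene");d=optics.camera_params("side")
def c1(x,y): return (180+(x+.5)/3.5-.5,110+(y+.5)/3.5-.5)
def c2(x,y): return (300+(x+.5)/4-.5,190+(y+.5)/4-.5)
P=dict(rodtop=(c1(268,203),c2(238,181),.144),
 dowL=(c1(201,226),c2(301,294),None),dowR=(c1(350,288),c2(170,192),None),
 orange=(c1(234,316),c2(354,92),None),blue=(c1(327,343),c2(286,23),None),big=(c1(129,206),c2(441,105),None),pink=(c1(268,32),c2(74,361),None),
 h1=((416.2,246.5),(280.7,158.6),.065),h2=((444.5,255),(270.8,146.6),.065))
for k,(a,b,z) in P.items():
    print(k,tri([ray(s,a),ray(d,b)]), *( [plane(s,a,z),plane(d,b,z)] if z else []))
# stand top corners
for q in [c1(375,375),c1(410,306),c2(92,232),c2(274,430),c2(376,376)]: print(q)
print([plane(d,c2(*q),.05) for q in [(92,232),(274,430),(376,376)]])
E
```

```text
rodtop (array([ 0.4975, -0.2547,  0.1437]), [np.float64(0.0009719539962081887), np.float64(0.0009719539962081647)]) [ 0.4986 -0.2551  0.144 ] [ 0.4969 -0.254   0.144 ]
dowL (array([ 0.4976, -0.3105,  0.1093]), [np.float64(2.3723651125850387e-05), np.float64(2.3723651125789784e-05)])
dowR (array([ 0.4953, -0.1995,  0.0853]), [np.float64(0.00046064332078155903), np.float64(0.00046064332078155)])
orange (array([ 0.5974, -0.2283,  0.1316]), [np.float64(0.0007872234361030655), np.float64(0.0007872234361029519)])
blue (array([ 0.5997, -0.1641,  0.1318]), [np.float64(0.0007933027940715928), np.float64(0.0007933027940715448)])
big (array([ 0.5874, -0.3   ,  0.189 ]), [np.float64(0.00032532123997047264), np.float64(0.0003253212399706436)])
pink (array([ 0.3478, -0.3275,  0.1799]), [np.float64(0.00124475336480219), np.float64(0.0012447533648020895)])
h1 (array([0.5339, 0.1382, 0.0625]), [np.float64(0.00028806594694543266), np.float64(0.0002880659469453023)]) [0.5361 0.1384 0.065 ] [0.5325 0.1352 0.065 ]
h2 (array([0.5373, 0.1983, 0.0625]), [np.float64(0.0007410747117526663), np.float64(0.0007410747117524382)]) [0.5391 0.1987 0.065 ] [0.536  0.1945 0.065 ]
(286.7857142857143, 216.78571428571428)
(296.7857142857143, 197.07142857142856)
(322.625, 247.625)
(368.125, 297.125)
(393.625, 283.625)
[array([ 0.4598, -0.1744,  0.05  ]), array([ 0.4636, -0.3389,  0.05  ]), array([ 0.53  , -0.3413,  0.05  ])]
```

The crops confirm it: the small rod has a pale shank and brown handle and stands in the stand's middle hole, with a dowel on either side. The rail's tenon points to −y, so hole_1 is the left hole in the scene view.

```bash
cat >> h.py <<'E'
np.set_printoptions(precision=4,suppress=True)
def go(target,zdir=None):
    s=telemetry.sense(); M=R.from_quat(s["tool_rot"]).as_matrix()
    sh=M.T@(np.asarray(target)-s["tcp_pos"]); a=None
    if zdir is not None:
        z=M.T@np.r_[zdir,0]; a=np.arctan2(-z[1],z[2])
    print("t",s["t"],"tcp",s["tcp_pos"],"F",s["force"],"q6",s["q"][5],"gap",s["finger_gap"],"\nshift",sh,"turn",a)
E
python3 - <<'E'
from h import *
M=R.from_quat(telemetry.sense()["tool_rot"]).as_matrix(); print(M)
go([.497,-.2548,.26],[1,0]); go([.497,-.2548,.26],[-1,0])
for x,y in((.497,-.2548),(.536,.138),(.539,.198)): print(np.arctan2(y,x))
E
```

```text
[[-0.001  -0.9148  0.4039]
 [-0.0014  0.4039  0.9148]
 [-1.      0.0003 -0.0016]]
t 0.15 tcp [0.2521 0.5713 0.2306] F [ 0.0255  0.8597 -0.2907] q6 -0.1784781107360181 gap 0.995643757656822 
shift [-0.0285 -0.5577 -0.6568] turn 1.154967885415865
t 0.15 tcp [0.2521 0.5713 0.2306] F [ 0.0255  0.8597 -0.2907] q6 -0.1784781107360181 gap 0.995643757656822 
shift [-0.0285 -0.5577 -0.6568] turn -1.9866247681739284
-0.4737369527377528
0.25198994175218914
0.3520443143154173
```

Emit:
{"api": "step_arm", "payload": {"commands": [[-0.03,-0.557,-0.657,1.155],[-0.03,-0.557,-0.657,1.155],[-0.03,-0.557,-0.657,1.155],[-0.03,-0.557,-0.657,1.155],[-0.03,-0.557,-0.657,1.155],[-0.03,-0.557,-0.657,1.155],[-0.03,-0.557,-0.657,1.155],[-0.03,-0.557,-0.657,1.155]], "jaw": 0.05, "grip_force": 50}}

```text
t: 0.82
tcp_pos: [0.3466, 0.2504, 0.243]
tool_rot: [-0.053, 0.705, 0.052, 0.705]
force: [0.9, 0.1, -0.9]
finger_gap: 0.585
```

```bash
python3 -c "
from h import *
go([.497,-.2548,.26],[1,0])"
```

```text
t 0.8167 tcp [0.3466 0.2504 0.243 ] F [ 0.9451  0.0636 -0.8644] q6 0.21490138282086577 gap 0.5847737739783744 
shift [-0.0164 -0.522   0.0734] turn 0.1495304590929113
```

Emit:
{"api": "step_arm", "payload": {"commands": [[-0.017,-0.522,0.074,0.15],[-0.017,-0.522,0.074,0.15],[-0.017,-0.522,0.074,0.15],[-0.017,-0.522,0.074,0.15],[-0.017,-0.522,0.074,0.15],[-0.017,-0.522,0.074,0.15],[-0.017,-0.522,0.074,0.15],[-0.017,-0.522,0.074,0.15]]}}

```text
t: 1.48
tcp_pos: [0.4417, -0.0692, 0.2542]
tool_rot: [0.0, 0.707, -0.001, 0.707]
force: [0.5, 0.7, 0.5]
finger_gap: 0.584
```

```bash
python3 -c "
from h import *
go([.497,-.2548,.26],[1,0])"
```

```text
t 1.4833 tcp [ 0.4417 -0.0692  0.2542] F [0.526  0.7142 0.4858] q6 -0.4035276867365889 gap 0.58393619826447 
shift [-0.0057 -0.1856  0.0555] turn -0.0011500185815066326
```

Emit:
{"api": "step_arm", "payload": {"commands": [[-0.006,-0.1856,0.0555,-0.001],[-0.006,-0.1856,0.0555,-0.001],[-0.006,-0.1856,0.0555,-0.001],[-0.006,-0.1856,0.0555,-0.001],[-0.006,-0.1856,0.0555,-0.001],[-0.006,-0.1856,0.0555,-0.001],[-0.006,-0.1856,0.0555,-0.001]]}}

```text
t: 2.07
tcp_pos: [0.4968, -0.2563, 0.2597]
tool_rot: [0.001, 0.708, -0.001, 0.707]
force: [-0.7, 0.6, -0.7]
finger_gap: 0.583
```

```bash
python3 -c "
from h import *
go([.497,-.2548,.103],[1,0])
p=optics.camera_params('wrist'); im=optics.snapshot('wrist'); cv2.imwrite('pics/w1.png',im[:,:,::-1])
print(proj(p,[.497,-.2548,.144]),proj(p,[.497,-.2548,.05]),R.from_quat(p['attitude']).as_matrix()[:,2])"
```

```text
t 2.0667 tcp [ 0.4968 -0.2563  0.2597] F [-0.6537  0.5887 -0.654 ] q6 -0.67224685296549 gap 0.5826463461071804 
shift [0.1567 0.0015 0.0003] turn -0.0027918378935183133
[319.1678 195.6557] [319.0786 173.448 ] [-0.0029 -0.3272 -0.9449]
```

View pics/w1.png

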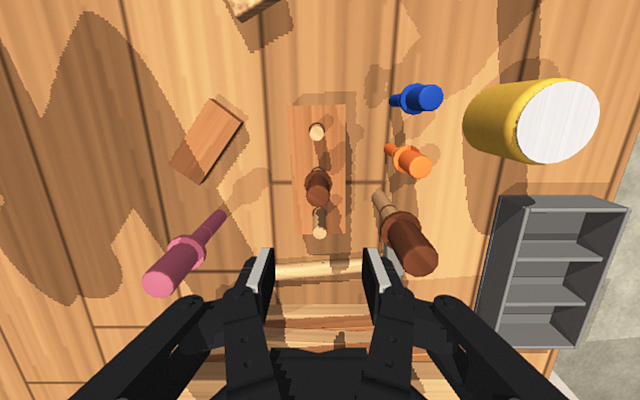

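The rod's top shows at about (318,193) against a predicted (319,195.6), and the fingers sit evenly either side of it. Going down.

Emit:
{"api": "step_arm", "payload": {"commands": [[0.04,0.0015,0.0002,-0.003],[0.08,0.0015,0.0002,-0.003],[0.11,0.0015,0.0002,-0.003],[0.13,0.0015,0.0002,-0.003],[0.147,0.0015,0.0002,-0.003],[0.153,0.0015,0.0002,-0.003],[0.153,0.0015,0.0002,-0.003]]}}

```text
t: 2.7
tcp_pos: [0.4948, -0.2506, 0.1053]
tool_rot: [0.0, 0.709, 0.002, 0.705]
force: [0.1, -0.3, 1.0]
finger_gap: 0.588
```

Emit:
{"api": "step_arm", "payload": {"commands": [[0,0,0,0],[0,0,0,0],[0,0,0,0],[0,0,0,0],[0,0,0,0],[0,0,0,0]], "jaw": 0.01, "grip_force": 60}}

```text
t: 3.2
tcp_pos: [0.4956, -0.2511, 0.1067]
tool_rot: [-0.0, 0.708, 0.002, 0.706]
force: [0.3, 0.4, 6.7]
finger_gap: 0.267
```

```bash
python3 -c "
from h import *
go([.497,-.2548,.23],[1,0])
for n in ('wrist','side'):
  im=optics.snapshot(n); cv2.imwrite('pics/%s2.png'%n,im[:,:,::-1])"
```

```text
t 3.2 tcp [ 0.4956 -0.2511  0.1067] F [0.316  0.4391 6.6992] q6 -0.672435487643448 gap 0.2666232211746745 
shift [-0.1233 -0.0034  0.0009] turn 0.0030474322267844546
```

View pics/wrist2.png

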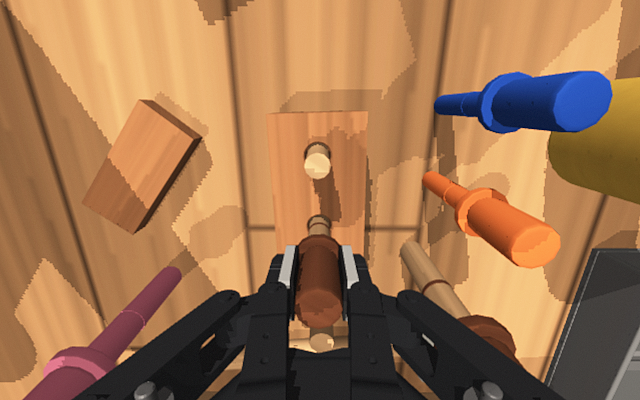

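The rod is held with an opening of about 23 mm. Lifting it straight up.

Emit:
{"api": "step_arm", "payload": {"commands": [[-0.02,0,0,0],[-0.045,0,0,0],[-0.07,0,0,0],[-0.1,0,0,0],[-0.125,0,0,0],[-0.125,0,0,0],[-0.125,0,0,0]]}}

```text
t: 3.88
tcp_pos: [0.4965, -0.2519, 0.2331]
tool_rot: [-0.001, 0.707, 0.001, 0.707]
force: [-0.6, 0.4, -0.6]
finger_gap: 0.262
```

```bash
python3 -c "
from h import *
go([.535,.138,.235],[1,0])
for n in ('wrist','side'):
  im=optics.snapshot(n); cv2.imwrite('pics/%s3.png'%n,im[:,:,::-1])"
```

```text
t 3.8833 tcp [ 0.4965 -0.2519  0.2331] F [-0.554   0.3756 -0.5965] q6 -0.6725099491528929 gap 0.26214249580382704 
shift [-0.0019  0.3898  0.0396] turn 0.002882591023021138
```

View pics/wrist3.png

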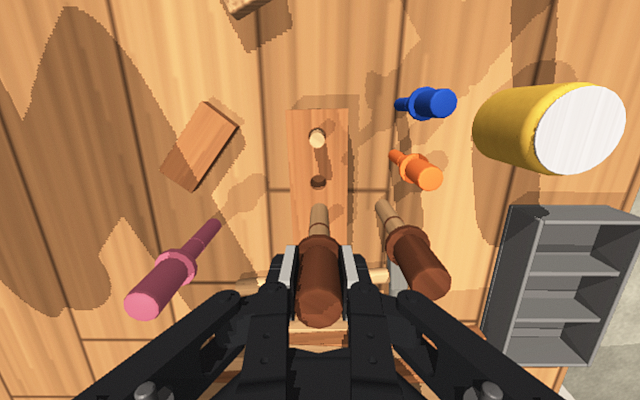

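View pics/side3.png

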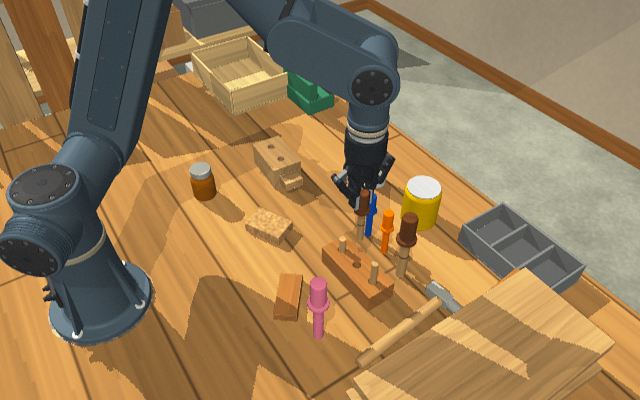

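Emit:
{"api": "step_arm", "payload": {"commands": [[0.01,0.39,0.0395,0.003],[0.01,0.39,0.0395,0.003],[0.01,0.39,0.0395,0.003],[0.01,0.39,0.0395,0.003],[0.01,0.39,0.0395,0.003],[0.01,0.39,0.0395,0.003],[0.01,0.39,0.0395,0.003],[0.01,0.39,0.0395,0.003]]}}

```text
t: 4.65
tcp_pos: [0.5262, 0.0823, 0.2214]
tool_rot: [0.002, 0.711, 0.001, 0.704]
force: [1.1, -0.6, -0.7]
finger_gap: 0.269
```

```bash
python3 -c "
from h import *
go([.535,.138,.20],[1,0])"
```

```text
t 4.65 tcp [0.5262 0.0823 0.2214] F [ 1.1247 -0.6297 -0.6946] q6 -0.05815366995521717 gap 0.2686597791191913 
shift [0.0215 0.0556 0.0089] turn -0.00041736752048206937
```

Emit:
{"api": "step_arm", "payload": {"commands": [[0.008,0.037,0.0089,0],[0.016,0.0556,0.0089,0],[0.0215,0.0556,0.0089,0],[0.0215,0.0556,0.0089,0],[0.0215,0.0556,0.0089,0],[0.0215,0.0556,0.0089,0]]}}

```text
t: 5.15
tcp_pos: [0.5348, 0.1367, 0.1995]
tool_rot: [0.002, 0.711, 0.001, 0.703]
force: [1.1, -0.6, -1.5]
finger_gap: 0.27
```

```bash
python3 -c "
from h import *
go([.535,.138,.20],[1,0]); print(R.from_quat(telemetry.sense()['tool_rot']).as_matrix()[:,0])
for n in ('wrist','side','scene'):
  im=optics.snapshot(n); cv2.imwrite('pics/%s4.png'%n,im[:,:,::-1])
print(optics.camera_params('wrist'))
a=cv2.imread('pics/side4.png')[90:210,220:340];b=cv2.imread('pics/scene4.png')[150:300,360:480]
cv2.imwrite('pics/cs4.png',np.hstack([cv2.resize(a,None,fx=3.3,fy=3.3,interpolation=2)[:396],cv2.resize(b,None,fx=3.3,fy=3.3,interpolation=2)[:396]]))
"
```

```text
t 5.15 tcp [0.5348 0.1367 0.1995] F [ 1.076  -0.5825 -1.5223] q6 0.04519299145213939 gap 0.26960718699118363 
shift [-0.0005  0.0013  0.0002] turn -0.0019435466214492148
[-0.0112  0.0034 -0.9999]
{'mtx': array([[277.44  ,   0.    , 318.1008],
       [  0.    , 277.44  , 201.8956],
       [  0.    ,   0.    ,   1.    ]]), 'origin': array([0.5363, 0.2204, 0.3426]), 'attitude': array([ 0.9865,  0.0001, -0.0053,  0.1638])}
```

View pics/wrist4.png

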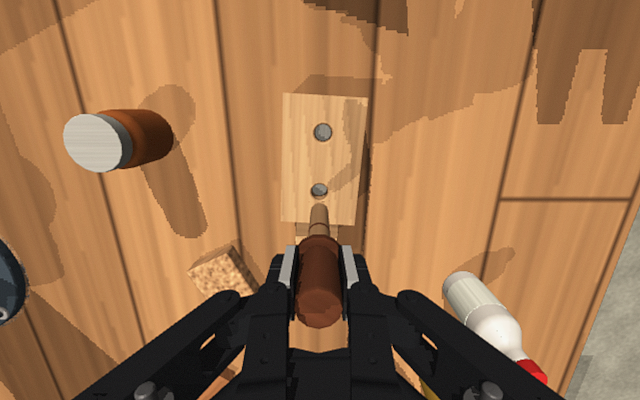

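View pics/cs4.png

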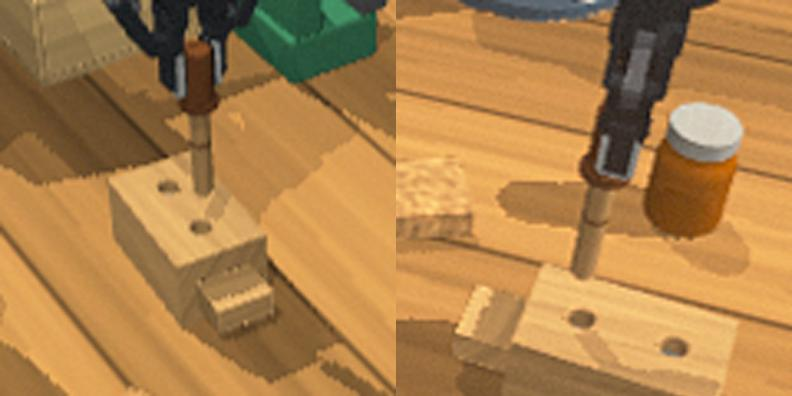

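```bash
python3 - <<'E'
from h import *
w=cv2.imread('pics/wrist4.png'); cv2.imwrite('pics/cw4.png',cv2.resize(w[90:250,260:380],None,fx=5,fy=5,interpolation=2)[:, :600][:600])
cv2.imwrite('pics/cw4.png',cv2.resize(w[100:220,270:380],None,fx=5,fy=5,interpolation=2))
a=cv2.imread('pics/side4.png')[100:190,250:340];b=cv2.imread('pics/scene4.png')[200:290,390:480]
cv2.imwrite('pics/cs4.png',np.hstack([cv2.resize(a,(396,396),interpolation=2),cv2.resize(b,(396,396),interpolation=2)]))
E
```

```text
(no output)
```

View pics/cw4.png

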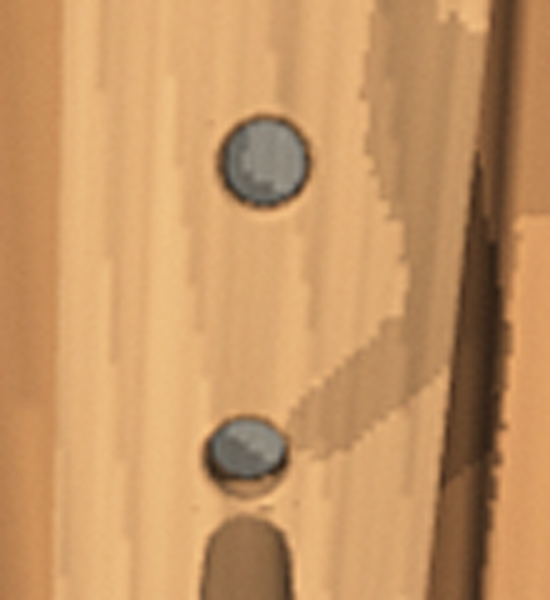

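View pics/cs4.png

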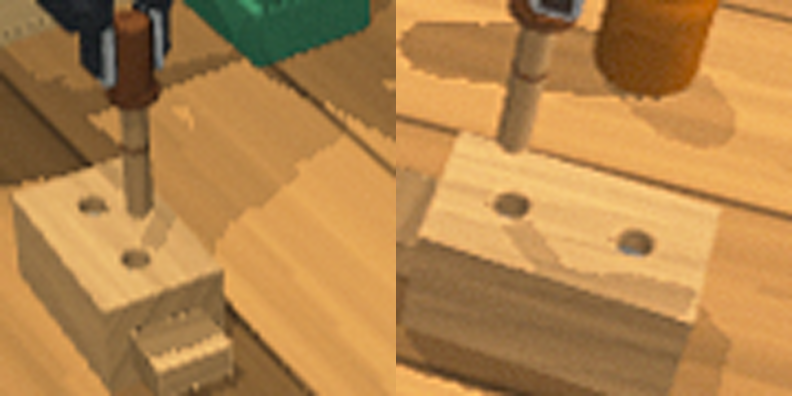

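```bash
python3 - <<'E'
from h import *
w=optics.camera_params("wrist");s=optics.camera_params("scene");d=optics.camera_params("side")
f=4.4
ps=lambda x,y:(250+(x+.5)/f-.5,100+(y+.5)/f-.5); pc=lambda x,y:(390+(x-396+.5)/f-.5,200+(y+.5)/f-.5)
H1={'w':(319.0,190.8),'d':ps(135,259),'s':pc(511,206)}
H2={'w':(322.6,131.8),'d':ps(93,205),'s':pc(635,242)}
T={'w':(318.9,209.6),'d':ps(139,211),'s':pc(514,147)}
G={'d':ps(133,151),'s':pc(532,77)}
C={'w':w,'d':d,'s':s}
for n,o,z in(('h1',H1,.065),('h2',H2,.065),('tip',T,.1028),('groove',G,.1528)):
    print(n,tri([ray(C[k],o[k]) for k in o])[0],'ds',tri([ray(C[k],o[k]) for k in 'ds'])[0])
    for k in o: print('  ',k,plane(C[k],o[k],z))
E
```

```text
h1 [0.5337 0.1376 0.063 ] ds [0.5333 0.1379 0.0627]
   w [0.5342 0.1378 0.065 ]
   d [0.5319 0.1362 0.065 ]
   s [0.5362 0.1375 0.065 ]
h2 [0.5375 0.1975 0.0639] ds [0.5374 0.1974 0.0639]
   w [0.5378 0.1976 0.065 ]
   d [0.5368 0.1961 0.065 ]
   s [0.5384 0.1974 0.065 ]
tip [0.5347 0.1319 0.103 ] ds [0.5349 0.1326 0.1026]
   w [0.5344 0.131  0.1028]
   d [0.5347 0.1326 0.1028]
   s [0.5354 0.1325 0.1028]
groove [0.5336 0.1332 0.1467] ds [0.5336 0.1332 0.1467]
   d [0.5297 0.1261 0.1528]
   s [0.5408 0.1333 0.1528]
```

```bash
python3 -c "
from h import *
go([.5342,.1423,.1690],[1,0])"
```

```text
t 5.3 tcp [0.5353 0.1367 0.2003] F [-0.5918  0.0108 -0.5223] q6 0.045387591109977074 gap 0.2622286863477525 
shift [ 0.0314  0.0054 -0.0008] turn -0.0024841503216742277
```

Emit:
{"api": "step_arm", "payload": {"commands": [[0.012,0.0054,-0.0008,0],[0.022,0.0054,-0.0008,0],[0.029,0.0054,-0.0008,0],[0.0314,0.0054,-0.0008,0],[0.0314,0.0054,-0.0008,0],[0.0314,0.0054,-0.0008,0]]}}

```text
t: 5.8
tcp_pos: [0.5343, 0.142, 0.1689]
tool_rot: [0.002, 0.711, 0.0, 0.704]
force: [-0.6, -0.5, -1.1]
finger_gap: 0.266
```

```bash
cat > look.py <<'E'
import sys
from h import *
k=sys.argv[1]
go([.5342,.1423,.1690],[1,0]); print(R.from_quat(telemetry.sense()['tool_rot']).as_matrix()[:,0])
C={}
for n in ('wrist','side','scene'):
  p=optics.camera_params(n); im=optics.snapshot(n)[:,:,::-1]; cv2.imwrite(f'pics/{n}_{k}.png',im)
  u=proj(p,eval(sys.argv[2])); o=np.round(u).astype(int)-30; C[n]=cv2.resize(im[o[1]:o[1]+60,o[0]:o[0]+60],(264,264),interpolation=2); print(n,o)
cv2.imwrite(f'pics/cr_{k}.png',np.hstack([C[n] for n in C]))
E
python3 look.py 5 "[.534,.138,.07]"
```

```text
t 5.8 tcp [0.5343 0.142  0.1689] F [-0.6349 -0.5304 -1.1286] q6 0.0550156276953087 gap 0.2658702837741031 
shift [-0.0001  0.0003 -0.0001] turn -0.00273631759612338
[-0.0096  0.0038 -0.9999]
wrist [290 177]
side [251 126]
scene [387 214]
```

View pics/cr_5.png

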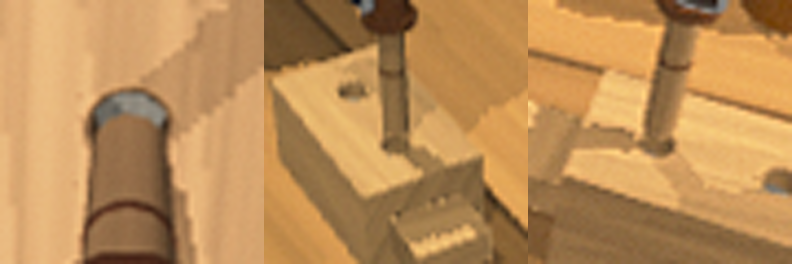

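Emit:
{"api": "step_arm", "payload": {"commands": [[0.003,0.0008,-0.0002,0],[0.006,0.0008,-0.0002,0],[0.008,0.0008,-0.0002,0],[0.008,0.0008,-0.0002,0],[0.008,0.0008,-0.0002,0]]}}

```text
t: 6.37
tcp_pos: [0.5342, 0.1431, 0.1612]
tool_rot: [0.002, 0.71, 0.001, 0.704]
force: [-0.5, -0.1, -0.4]
finger_gap: 0.264
```

```bash
python3 look.py 6 "[.534,.138,.07]"
```

```text
t 6.3667 tcp [0.5342 0.1431 0.1612] F [-0.4644 -0.1385 -0.4383] q6 0.056487069134807784 gap 0.26429563254202154 
shift [-0.0078 -0.0008 -0.    ] turn -0.002392070737949371
[-0.0089  0.0038 -1.    ]
wrist [290 181]
side [251 126]
scene [387 214]
```

View pics/cr_6.png

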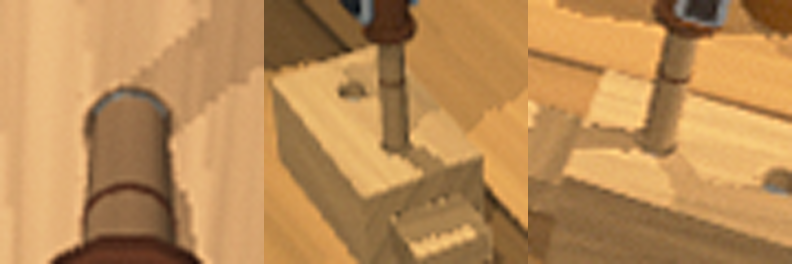

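Emit:
{"api": "step_arm", "payload": {"commands": [[0.002,0.0004,-0.0002,0],[0.003,0.0004,-0.0002,0],[0.005,0.0004,-0.0002,0],[0.005,0.0004,-0.0002,0]]}}

```text
t: 6.85
tcp_pos: [0.5342, 0.1432, 0.1561]
tool_rot: [0.002, 0.71, 0.0, 0.704]
force: [0.6, -1.4, -1.7]
finger_gap: 0.27
```

Emit:
{"api": "step_arm", "payload": {"commands": [[0.002,0,0,0],[0.004,0,0,0],[0.004,0,0,0]]}}

```text
t: 7.1
tcp_pos: [0.5341, 0.1431, 0.1517]
tool_rot: [0.002, 0.71, 0.0, 0.704]
force: [-1.2, -0.6, -1.6]
finger_gap: 0.265
```

```bash
python3 look.py 7 "[.534,.138,.07]"
```

```text
t 7.1 tcp [0.5341 0.1431 0.1517] F [-1.2043 -0.5586 -1.5837] q6 0.05718480021706989 gap 0.2648716245766127 
shift [-0.0173 -0.0007 -0.    ] turn -0.002273328755465102
[-0.0087  0.0031 -1.    ]
wrist [290 185]
side [251 126]
scene [387 214]
```

View pics/cr_7.png

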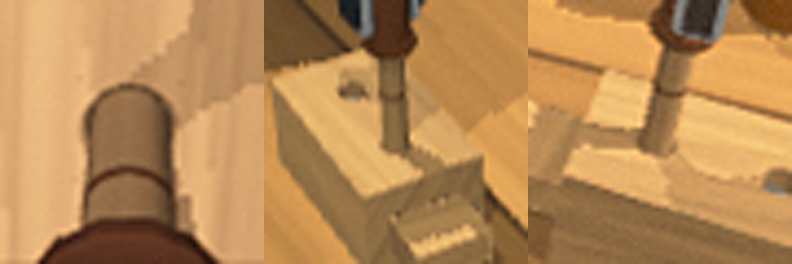

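The rod is in hole 1, about 10 mm down by estimate. Starting to press.

Emit:
{"api": "step_arm", "payload": {"commands": [[0.0015,0,0,0],[0.003,0,0,0],[0.0045,0,0,0],[0.006,0,0,0],[0.006,0,0,0]]}}

```text
t: 7.67
tcp_pos: [0.5341, 0.1431, 0.1457]
tool_rot: [0.002, 0.71, 0.0, 0.704]
force: [1.1, -0.8, -1.6]
finger_gap: 0.264
```

Emit:
{"api": "step_arm", "payload": {"commands": [[0.001,0,0,0],[0.002,0,0,0],[0.002,0,0,0]]}}

```text
t: 7.92
tcp_pos: [0.5343, 0.1432, 0.1444]
tool_rot: [0.002, 0.71, 0.0, 0.704]
force: [-0.5, -0.8, 4.0]
finger_gap: 0.264
```

Emit:
{"api": "step_arm", "payload": {"commands": [[0.001,0,0,0],[0.002,0,0,0],[0.002,0,0,0]]}}

```text
t: 8.17
tcp_pos: [0.5343, 0.1432, 0.1432]
tool_rot: [0.002, 0.71, 0.0, 0.704]
force: [-1.8, -1.6, 5.3]
finger_gap: 0.266
```

Emit:
{"api": "step_arm", "payload": {"commands": [[0.001,0,0,0],[0.002,0,0,0],[0.003,0,0,0]]}}

```text
t: 8.42
tcp_pos: [0.5343, 0.1432, 0.1412]
tool_rot: [0.002, 0.71, 0.0, 0.705]
force: [-1.6, -1.9, 7.3]
finger_gap: 0.264
```

Emit:
{"api": "step_arm", "payload": {"commands": [[0.001,0,0,0],[0.002,0,0,0],[0.003,0,0,0]]}}

```text
t: 8.67
tcp_pos: [0.5343, 0.1432, 0.1393]
tool_rot: [0.002, 0.71, 0.0, 0.705]
force: [-1.2, -1.7, 7.5]
finger_gap: 0.269
```

Emit:
{"api": "step_arm", "payload": {"commands": [[0.001,0,0,0],[0.002,0,0,0],[0.003,0,0,0]]}}

```text
t: 8.92
tcp_pos: [0.5343, 0.1432, 0.1373]
tool_rot: [0.002, 0.709, 0.0, 0.705]
force: [-1.4, -1.2, 8.2]
finger_gap: 0.267
```

Emit:
{"api": "step_arm", "payload": {"commands": [[0.001,0,0,0],[0.002,0,0,0],[0.003,0,0,0]]}}

```text
t: 9.17
tcp_pos: [0.5342, 0.1432, 0.1353]
tool_rot: [0.001, 0.709, 0.0, 0.705]
force: [-1.4, -1.9, 6.9]
finger_gap: 0.269
```

Emit:
{"api": "step_arm", "payload": {"commands": [[0.001,0,0,0],[0.002,0,0,0],[0.003,0,0,0]]}}

```text
t: 9.42
tcp_pos: [0.5344, 0.1432, 0.1339]
tool_rot: [0.001, 0.709, 0.0, 0.705]
force: [-2.9, -1.9, 15.2]
finger_gap: 0.266
```

Emit:
{"api": "step_arm", "payload": {"commands": [[0.001,0,0,0],[0.002,0,0,0],[0.003,0,0,0]]}}

```text
t: 9.67
tcp_pos: [0.5345, 0.1432, 0.1334]
tool_rot: [0.001, 0.709, 0.0, 0.705]
force: [-4.2, -1.6, 22.1]
finger_gap: 0.266
```

```bash
python3 look.py 8 "[.534,.138,.08]"
```

```text
t 9.6667 tcp [0.5345 0.1432 0.1334] F [-4.2364 -1.5779 22.1333] q6 0.05727891660381043 gap 0.2656829138457673 
shift [-0.0356 -0.0008 -0.0005] turn -0.0010940620971327507
[-0.0047  0.0024 -1.    ]
wrist [289 199]
side [250 123]
scene [387 211]
```

View pics/cr_8.png

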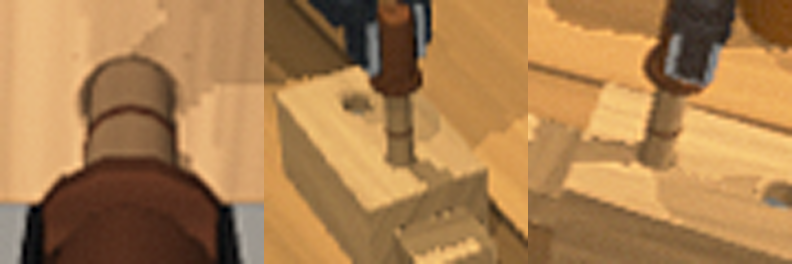

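Hole 1 bottoms at about 27 mm: the force rose 7→15→22 N within about 2 mm, and the line is still about 24 mm above the face. So hole 1 is the short one. Withdrawing the rod and moving to hole 2.

Emit:
{"api": "step_arm", "payload": {"commands": [[-0.005,0,0,0],[-0.015,0,0,0],[-0.028,0,0,0],[-0.04,0,0,0],[-0.044,0,0,0],[-0.044,0,0,0],[-0.044,0,0,0]]}}

```text
t: 10.4
tcp_pos: [0.5345, 0.1433, 0.1773]
tool_rot: [0.001, 0.709, 0.001, 0.705]
force: [-1.0, 0.3, -0.9]
finger_gap: 0.265
```

```bash
python3 -c "
from h import *
go([.5378,.2030,.177],[1,0])"
```

```text
t 10.4 tcp [0.5345 0.1433 0.1773] F [-1.0261  0.2767 -0.947 ] q6 0.05748253955826286 gap 0.265398118481292 
shift [0.0005 0.0597 0.0032] turn -0.001174539085155621
```

Emit:
{"api": "step_arm", "payload": {"commands": [[0,0.025,0.001,0],[0,0.045,0.002,0],[0,0.0575,0.0032,0],[0.002,0.0597,0.0032,0],[0.005,0.0597,0.0032,0],[0.005,0.0597,0.0032,0],[0.005,0.0597,0.0032,0]]}}

```text
t: 10.98
tcp_pos: [0.5373, 0.2022, 0.1718]
tool_rot: [0.001, 0.709, 0.0, 0.705]
force: [-1.0, 0.0, -0.5]
finger_gap: 0.263
```

```bash
sed -i 's/^go(.*\]); print/go([.5378,.2030,.169],[1,0]); print/' look.py; python3 look.py 9 "[.5375,.198,.07]"
```

```text
t 10.9833 tcp [0.5373 0.2022 0.1718] F [-0.959   0.0099 -0.5315] q6 0.1634097422267031 gap 0.2634828352734718 
shift [0.0028 0.0008 0.0006] turn -0.0017867787597137027
[-0.0065  0.0021 -1.    ]
wrist [290 176]
side [241 114]
scene [415 223]
```

View pics/cr_9.png

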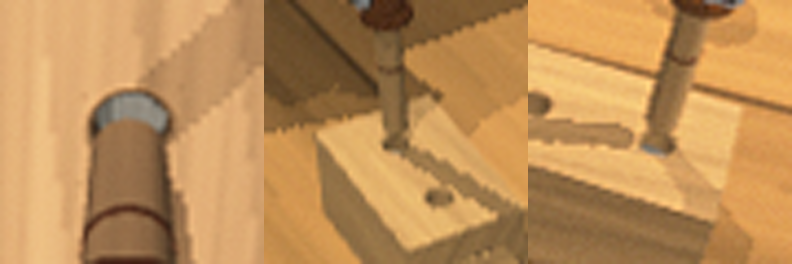

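Emit:
{"api": "step_arm", "payload": {"commands": [[0.003,0.0008,0.0004,0],[0.006,0.0008,0.0004,0],[0.01,0.0008,0.0004,0],[0.01,0.0008,0.0004,0],[0.01,0.0008,0.0004,0]]}}

```text
t: 11.55
tcp_pos: [0.5378, 0.203, 0.162]
tool_rot: [0.002, 0.709, 0.0, 0.705]
force: [-0.4, -0.3, -0.8]
finger_gap: 0.266
```

```bash
python3 look.py 10 "[.5375,.198,.07]"
```

```text
t 11.55 tcp [0.5378 0.203  0.162 ] F [-0.362  -0.3091 -0.8499] q6 0.16477500298734743 gap 0.2663162174509667 
shift [-0.007   0.     -0.0001] turn -0.0022934030448897307
[-0.0061  0.0024 -1.    ]
wrist [289 181]
side [241 114]
scene [415 223]
```

View pics/cr_10.png

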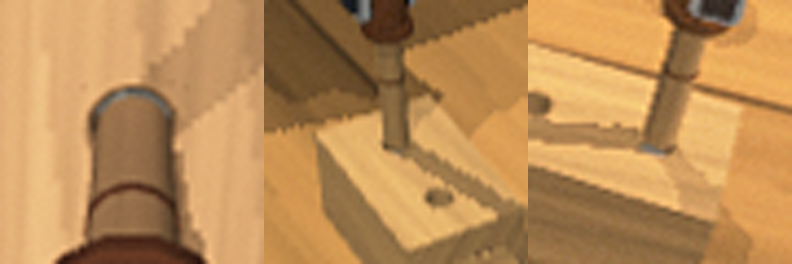

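Emit:
{"api": "step_arm", "payload": {"commands": [[0.002,0.0003,0,0],[0.004,0.0003,0,0],[0.006,0.0003,0,0],[0.006,0.0003,0,0]]}}

```text
t: 12.03
tcp_pos: [0.5379, 0.2032, 0.156]
tool_rot: [0.001, 0.709, -0.0, 0.705]
force: [0.4, -1.2, -0.1]
finger_gap: 0.266
```

Emit:
{"api": "step_arm", "payload": {"commands": [[0.002,0,0,0],[0.004,0,0,0],[0.004,0,0,0]]}}

```text
t: 12.28
tcp_pos: [0.5378, 0.2031, 0.1515]
tool_rot: [0.001, 0.709, -0.0, 0.705]
force: [0.0, -1.2, -0.9]
finger_gap: 0.266
```

Entered cleanly. Now pressing slug 2.

Emit:
{"api": "step_arm", "payload": {"commands": [[0.0015,0,0,0],[0.003,0,0,0],[0.004,0,0,0],[0.005,0,0,0]]}}

```text
t: 12.62
tcp_pos: [0.5381, 0.2031, 0.1475]
tool_rot: [0.001, 0.709, -0.0, 0.705]
force: [-1.1, -1.1, 7.0]
finger_gap: 0.264
```

Emit:
{"api": "step_arm", "payload": {"commands": [[0.001,0,0,0],[0.002,0,0,0],[0.003,0,0,0]]}}

```text
t: 12.87
tcp_pos: [0.5381, 0.2031, 0.1457]
tool_rot: [0.001, 0.709, 0.0, 0.705]
force: [-1.6, -0.7, 6.7]
finger_gap: 0.265
```

Emit:
{"api": "step_arm", "payload": {"commands": [[0.001,0,0,0],[0.002,0,0,0],[0.003,0,0,0]]}}

```text
t: 13.12
tcp_pos: [0.5381, 0.2032, 0.1438]
tool_rot: [0.001, 0.709, 0.0, 0.706]
force: [-1.8, -1.0, 6.9]
finger_gap: 0.266
```

Emit:
{"api": "step_arm", "payload": {"commands": [[0.001,0,0,0],[0.002,0,0,0],[0.003,0,0,0],[0.004,0,0,0]]}}

```text
t: 13.45
tcp_pos: [0.538, 0.2032, 0.1409]
tool_rot: [0.001, 0.709, 0.0, 0.706]
force: [-1.8, -1.9, 7.2]
finger_gap: 0.265
```

Emit:
{"api": "step_arm", "payload": {"commands": [[0.001,0,0,0],[0.002,0,0,0],[0.003,0,0,0],[0.004,0,0,0]]}}

```text
t: 13.78
tcp_pos: [0.538, 0.2031, 0.1381]
tool_rot: [0.001, 0.708, 0.0, 0.706]
force: [-1.3, -1.7, 7.8]
finger_gap: 0.265
```

Emit:
{"api": "step_arm", "payload": {"commands": [[0.001,0,0,0],[0.0025,0,0,0],[0.004,0,0,0],[0.0055,0,0,0],[0.007,0,0,0],[0.0085,0,0,0]]}}

```text
t: 14.28
tcp_pos: [0.538, 0.2031, 0.1309]
tool_rot: [0.001, 0.708, 0.0, 0.706]
force: [-1.9, -1.9, 7.9]
finger_gap: 0.262
```

Emit:
{"api": "step_arm", "payload": {"commands": [[0.001,0,0,0],[0.0025,0,0,0],[0.004,0,0,0],[0.0055,0,0,0],[0.007,0,0,0],[0.0085,0,0,0]]}}

```text
t: 14.78
tcp_pos: [0.538, 0.2031, 0.1236]
tool_rot: [0.001, 0.708, 0.0, 0.706]
force: [-1.7, -1.0, 7.7]
finger_gap: 0.269
```

```bash
python3 look.py 11 "[.5375,.198,.08]"
```

```text
t 14.7833 tcp [0.538  0.2031 0.1236] F [-1.6721 -1.0023  7.7005] q6 0.16537951700374712 gap 0.26914674092346125 
shift [-0.0454 -0.     -0.0003] turn -0.0010372409148024482
[-0.0032  0.0012 -1.    ]
wrist [289 204]
side [240 111]
scene [416 220]
```

View pics/cr_11.png

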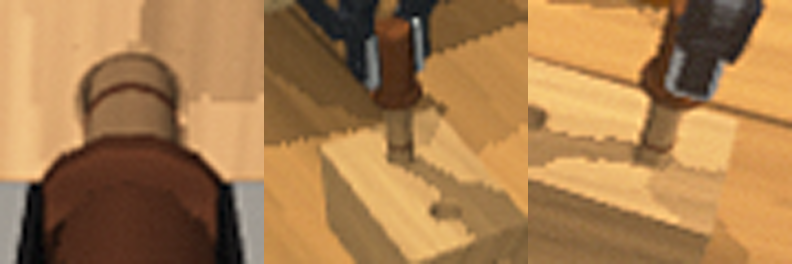

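The line is about 10–12 mm above the face. Continuing, then fine steps.

Emit:
{"api": "step_arm", "payload": {"commands": [[0.001,0,0,0],[0.0025,0,0,0],[0.004,0,0,0],[0.0055,0,0,0],[0.0065,0,0,0]]}}

```text
t: 15.35
tcp_pos: [0.5379, 0.203, 0.118]
tool_rot: [0.001, 0.708, 0.0, 0.706]
force: [-1.2, -2.0, 8.1]
finger_gap: 0.261
```

Emit:
{"api": "step_arm", "payload": {"commands": [[0.001,0,0,0],[0.002,0,0,0],[0.003,0,0,0]]}}

```text
t: 15.6
tcp_pos: [0.5379, 0.203, 0.1162]
tool_rot: [0.001, 0.708, 0.0, 0.706]
force: [-2.5, -2.5, 8.7]
finger_gap: 0.267
```

Emit:
{"api": "step_arm", "payload": {"commands": [[0.001,0,0,0],[0.002,0,0,0],[0.0025,0,0,0]]}}

```text
t: 15.85
tcp_pos: [0.5379, 0.203, 0.1149]
tool_rot: [0.001, 0.708, 0.0, 0.706]
force: [-1.7, -2.1, 7.9]
finger_gap: 0.267
```

Emit:
{"api": "step_arm", "payload": {"commands": [[0.001,0,0,0],[0.002,0,0,0],[0.0025,0,0,0]]}}

```text
t: 16.1
tcp_pos: [0.5378, 0.203, 0.1135]
tool_rot: [0.001, 0.708, 0.0, 0.706]
force: [-2.5, -2.1, 7.2]
finger_gap: 0.265
```

Emit:
{"api": "step_arm", "payload": {"commands": [[0.001,0,0,0],[0.002,0,0,0],[0.0025,0,0,0]]}}

```text
t: 16.35
tcp_pos: [0.5378, 0.2029, 0.1122]
tool_rot: [0.001, 0.708, 0.0, 0.706]
force: [-1.9, -1.2, 8.3]
finger_gap: 0.264
```

Emit:
{"api": "step_arm", "payload": {"commands": [[0.001,0,0,0],[0.002,0,0,0],[0.0025,0,0,0]]}}

```text
t: 16.6
tcp_pos: [0.5378, 0.2029, 0.1108]
tool_rot: [0.001, 0.708, 0.0, 0.706]
force: [-2.0, -1.7, 8.5]
finger_gap: 0.269
```

Emit:
{"api": "step_arm", "payload": {"commands": [[0.001,0,0,0],[0.002,0,0,0],[0.0025,0,0,0]]}}

```text
t: 16.85
tcp_pos: [0.5379, 0.203, 0.1102]
tool_rot: [0.001, 0.708, 0.0, 0.707]
force: [-3.8, -1.5, 13.7]
finger_gap: 0.264
```

Emit:
{"api": "step_arm", "payload": {"commands": [[0.001,0,0,0],[0.002,0,0,0],[0.002,0,0,0]]}}

```text
t: 17.1
tcp_pos: [0.5379, 0.203, 0.1101]
tool_rot: [0.001, 0.707, 0.0, 0.707]
force: [-3.0, -2.1, 11.9]
finger_gap: 0.266
```

```bash
python3 look.py 12 "[.5375,.198,.07]"
```

```text
t 17.1 tcp [0.5379 0.203  0.1101] F [-2.9662 -2.0635 11.8899] q6 0.16564474542369267 gap 0.2655799569515546 
shift [-0.0589  0.0001 -0.0002] turn -0.0006212712572905265
[-0.0011  0.0009 -1.    ]
wrist [289 206]
side [241 114]
scene [415 223]
```

View pics/cr_12.png

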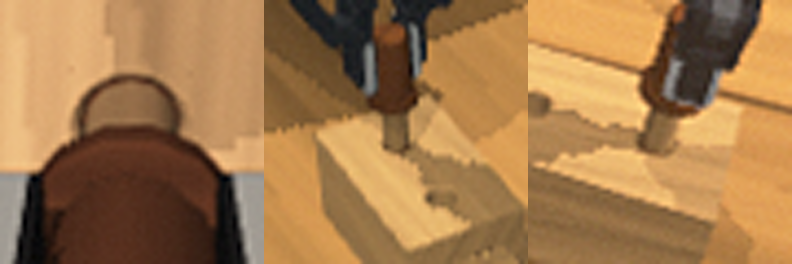

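Emit:
{"api": "step_arm", "payload": {"commands": [[0.0015,0,0,0],[0.003,0,0,0],[0.003,0,0,0]]}}

```text
t: 17.5
tcp_pos: [0.538, 0.203, 0.1095]
tool_rot: [0.001, 0.707, 0.0, 0.707]
force: [-3.2, -2.4, 15.0]
finger_gap: 0.263
```

Emit:
{"api": "step_arm", "payload": {"commands": [[0.0015,0,0,0],[0.003,0,0,0],[0.003,0,0,0]]}}

```text
t: 17.75
tcp_pos: [0.538, 0.203, 0.1093]
tool_rot: [0.0, 0.707, 0.0, 0.707]
force: [-3.2, -1.9, 16.6]
finger_gap: 0.268
```

Emit:
{"api": "step_arm", "payload": {"commands": [[0,0,0,0],[0,0,0,0],[0,0,0,0]]}}

```text
t: 18.0
tcp_pos: [0.5378, 0.203, 0.1107]
tool_rot: [0.0, 0.707, 0.0, 0.707]
force: [-2.0, -1.2, 9.7]
finger_gap: 0.267
```

Emit:
{"api": "step_arm", "payload": {"commands": [[0,0,0,0],[0,0,0,0],[0,0,0,0],[0,0,0,0],[0,0,0,0]], "jaw": 0.05}}

```text
t: 18.42
tcp_pos: [0.5378, 0.2031, 0.1104]
tool_rot: [0.0, 0.707, 0.0, 0.707]
force: [-0.3, 0.1, -0.2]
finger_gap: 0.591
```

```bash
python3 look.py 13 "[.5375,.198,.08]"
```

```text
t 18.4167 tcp [0.5378 0.2031 0.1104] F [-0.283   0.0778 -0.1682] q6 0.16582589640853504 gap 0.5914488916165542 
shift [-0.0586 -0.      0.    ] turn -0.000355330310863102
[-0.0002  0.0009 -1.    ]
wrist [289 212]
side [240 111]
scene [416 220]
```

View pics/wrist_13.png

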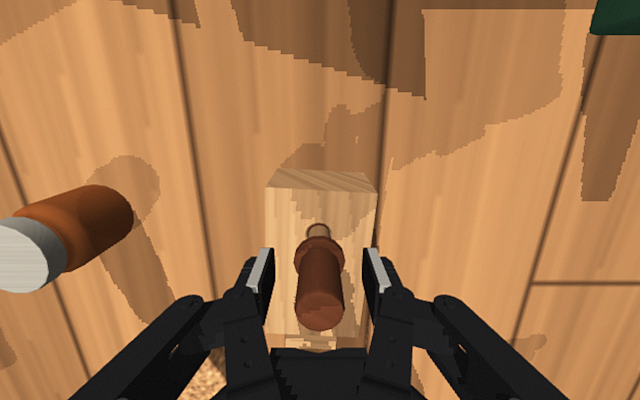

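View pics/cr_13.png

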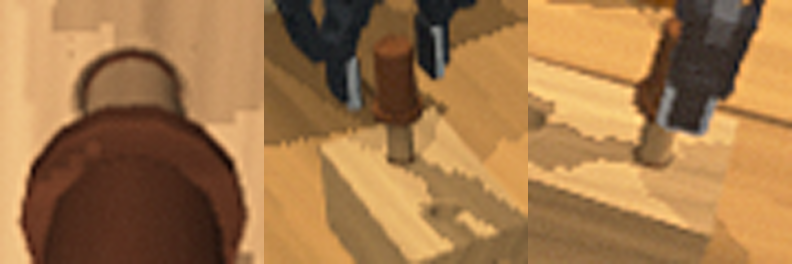

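Released, with forces at zero. Retreating straight up and then checking the line.

Emit:
{"api": "step_arm", "payload": {"commands": [[-0.015,0,0,0],[-0.04,0,0,0],[-0.075,0,0,0],[-0.11,0,0,0],[-0.135,0,0,0],[-0.14,0,0,0],[-0.14,0,0,0]]}}

```text
t: 19.15
tcp_pos: [0.539, 0.2032, 0.2527]
tool_rot: [0.001, 0.705, 0.001, 0.709]
force: [-0.7, -0.1, -0.8]
finger_gap: 0.583
```

```bash
python3 look.py 14 "[.5375,.198,.09]"; python3 - <<'E'
from h import *
a=cv2.imread('pics/side_14.png')[105:165,240:300];b=cv2.imread('pics/scene_14.png')[200:260,415:475]
cv2.imwrite('pics/c14.png',np.hstack([cv2.resize(x,(390,390),interpolation=2) for x in(a,b)]))
s=optics.camera_params("scene");d=optics.camera_params("side")
for z in(.065,.099,.149): 
  u=proj(d,[.5375,.198,z]);v=proj(s,[.5375,.198,z]); print(z,(u-[240,105]+.5)*6.5,(v-[415,200]+.5)*6.5+[390,0])
E
```

```text
t 19.15 tcp [0.539  0.2032 0.2527] F [-0.6618 -0.0671 -0.7735] q6 0.16601246314040946 gap 0.5834290431119958 
shift [ 0.0837 -0.0003 -0.0016] turn -0.0002859917893031139
[ 0.005   0.0017 -1.    ]
wrist [287 159]
side [240 108]
scene [417 216]
0.065 [202.4138 268.118 ] [583.5652 356.856 ]
0.099 [197.1702 202.9308] [606.2368 283.7082]
0.149 [189.1203 102.8576] [641.8044 168.953 ]
```

View pics/c14.png

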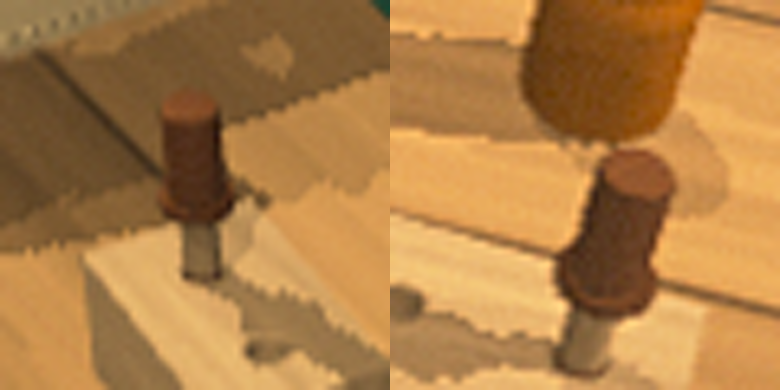

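View pics/scene_14.png

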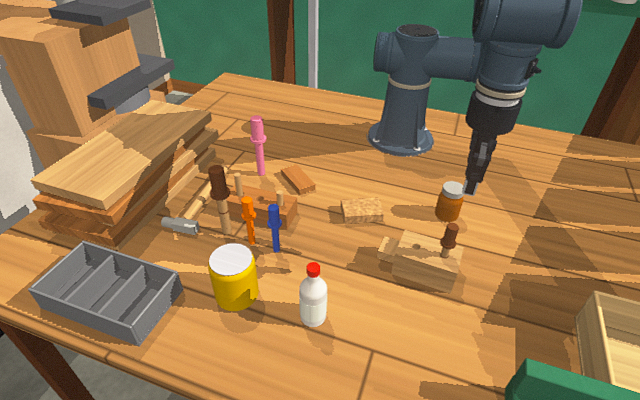

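```bash
python3 - <<'E'
from h import *
im=cv2.imread('pics/wrist_14.png'); cv2.imwrite('pics/cw14.png',cv2.resize(im[150:250,270:370],None,fx=5,fy=5,interpolation=2))
E
```

```text
(no output)
```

View pics/cw14.png

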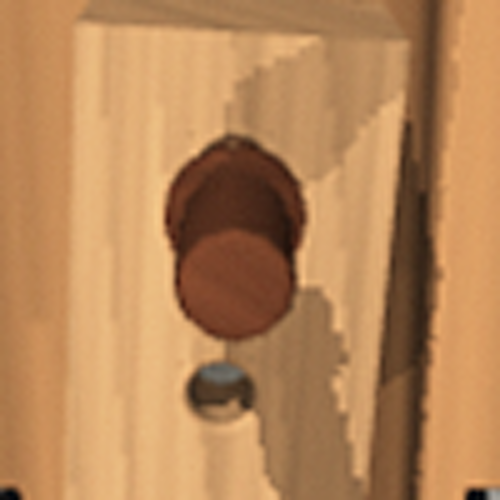

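```bash
python3 -c "
from station import manip,telemetry
print(telemetry.sense()['qd'].max()); print(manip.sign_off())"
```

```text
0.01345144290659294
the job is handed in; nothing more can be done
None
```

The job is handed in at about 19 s: I pressed both slugs in the order asked, and the rod now stands let go in hole_2, the hole away from the tenon.

- **Rod:** I took the small brown rod from the stand's middle hole and left the larger brown one and the coloured look-alikes alone.
- **hole_1 (next to the tenon):** the slug slid at about 7–8 N and bottomed about 26–27 mm down. The force rose to 22 N, and the rod's line was still about 24 mm above the face, so this is the short hole.
- **hole_2:** the slug slid at about 7–8 N and bottomed about 50 mm down. I stopped at 16.6 N, eased off, opened the fingers and lifted straight clear.

**Last checks:**
- The rod stands upright, and its top is within about 1 mm of where a 50 mm depth would put it. A dark ring shows right at the hole's mouth in the side view. The pictures can't confirm the line's level to better than about 1 mm.
- The force in hole_2 rose less sharply than in hole_1 and dipped once from 13.7 to 11.9 N. The rise over the last 0.9 mm still fits the stated 10 N per mm.
- In the last scene picture, everything else looked where it started. No check disagreed.

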